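Wedge the rocking instrument

ROBOT

A 6-joint arm with a two-finger parallel gripper is mounted at the origin on a cart in front of the work surface, level with it; the furniture and walls round the work are solid. World frame = base frame: x ahead of the robot, y to its left, z up, the work surface at z = 0. Lengths are in m, angles in degrees, forces in N, time in s.
With the tool pointing down it reaches from about 0.4 to 0.825 m from the base axis. Payload 7 kg.
Tool frame: the origin (TCP) lies midway between the tips of the shut fingers; the grasp point (between the pads) lies r.grip_depth behind it (r.grip_depth is the distance from the TCP to the grasp point, in m); z points along the fingers, y is the direction in which the jaws open and shut (so a half turn about z gives the same grasp; the last joint's range is limited). The gripper opens to 88 mm and grips with 3 to 60 N. Pads are 19 mm wide; open, the fingers measure 130 mm over their backs; the gripper's body (78 mm by 193 mm) begins 47 mm behind the grasp point.
Start: joints at [83.428, 20.546, 0.682, 0, -70.136, -16.507], TCP at [0.265, 0.621, 0.227] pointing down, gripper open.
Joint ranges: [-176.03, 176.03], [-82.01, 121.73], [-58.28, 71.71], [-173.87, 95.51], [-174.79, -0.11], [-173.66, 173.66]. Speed limits (degrees/s): [136.94, 136.94, 172.46, 180, 180, 180].

INTERFACE

Orientations are given as [roll, pitch, yaw] about the fixed x, y, z axes, in that order (R = Rz(yaw) Ry(pitch) Rx(roll)).
In Python, from plant import r, imaging, close_job gives the robot as it stands.
- The arm moves only by the tool step_arm, never from a script. Its argument "commands" is a list of rows, each a list of 2 entries, a list of its own where there are three numbers: the shift along the tool's x, y, z in mm, then the turn about the tool's z in degrees. In form: [[[x, y, z], twist], ...]. A call has 1 to 20 rows; each row shifts and turns the commanded pose from where the row before left it, along the tool's axes as they then stand; what a row does not reach is not made up. A row lasts 1/8 s, in which the tool goes at most 62.5 mm and 10.7 degrees, less where a joint would pass 70% of its speed; a pose out of reach is approached as far as the arm can. A call with a gripper value outside its range is refused whole. "gripper" is the closure, from 0 (fully open) to 1 (shut), set as the call begins (left out, the last holds). The fingers move at their own pace and stop on an object; "grip_force" is the grip in N (left out, the last holds). Time passes only in rows, so rows that do not move let the fingers close. It gives the time, the measured TCP pose, the force and the opening at its end, in the units of the state.
- r.get_state(): the state, without advancing time (a new reading comes with each control period).
- imaging.capture(name): name is "scene" or "top" or "wrist"; returns a dict with "img" (384x512x3 uint8, red, green, blue), "z_map" (384x512 float32, m along the optical axis (not along the pixel's ray), 0 where there is no reading), "vfov" (degrees; the focal length in pixels is half the picture's height over the tangent of half this angle, whatever the lens; pixels are square), "cx", "cy" (the principal point, pixels), "extrinsics" (4x4, takes a point from camera to world coordinates); the wrist camera has in their place "T_tool_cam" (4x4, takes a point from camera to tool coordinates, whose origin is the TCP and whose axes are the flange's). Camera axes: x right, y down, z forward; pixel columns grow to the right and rows downward; lengths in m; the calibration is good to about 2 mm. A picture is of the moment at which its call begins: read the wrist's pose just before it.
- close_job(): hands the job in, once; it reports no verdict.
The state is a dict: "time_s": time; "joints": joint angles; "qd": joint speeds; "joint_torque": joint torques, N m; "tcp_pos": TCP position; "eef_rot": TCP orientation; "contact_force": force on the tool from outside, world axes, zero at the start; "moment": the same for the moment, N m; "gripper_width": finger opening in m.
Only numpy, scipy, OpenCV 4.12 (cv2) and the standard library are available. Lean on these libraries where they do the work, as an engineer would, in place of code of your own. Each camera call takes 0.05 s, during which the arm holds its last target.

TASK

The white bench instrument rocks because its front right foot is short. With the fingertips, push the wooden wedge along the bench, thin end first, under that foot just far enough that the instrument stands level and no longer gives when you press down on that corner, testing by touch as you go; do not lift the wedge or shove the instrument out of its place, and leave the other things alone. Finish while still holding a firm press (about 8 N) with a fingertip on top of the instrument at the front right corner, the instrument steady and level on the wedge.

Things in the scene. Friction and masses are not known exactly. Their poses are not given: they have to be found in the camera images.
- instrument: white box-shaped bench instrument, 150 mm deep (its x) by 190 mm wide (its y), flat top 80 mm high, 1.6 to 2.4 kg, loose. Origin at bench level below its centre; x points from front panel (display, knob) to back, y to its left, z up. Its underside is 18 mm above the bench. Round-ended rubber feet (radius 9 mm) at (x, y) = (+60, +80), (+60, -80), (-60, +80) mm and the short one at (-60, -80)
- foot_place (a point): point at bench level straight below the short foot (front right). The foot's rounded end stands 4 to 10 mm above it while the box rests level on its three good feet: a different amount each time, to be found by touch. A wedge pushed on after it is snug needs a clearly harder push and shoves the whole box along, which counts as a failure beyond about a centimetre
- corner (a point): point on the instrument's flat top straight above the short foot, 15 mm behind the front edge and 15 mm inside the right edge; axes as the instrument's. Press here: more than about 2.5 N rocks the box down until the short foot meets what lies below it; let go, it rocks back level
- wedge: plain pale wooden wedge, 120 mm long (its x), 44 mm wide (its y), about 70 g, lying loose in front of the short foot. The thin end is at its +x and points towards the foot; the thickness grows evenly from 2 mm there to 22 mm at the other end (1 mm for every 6 mm). The origin is the centre of its flat underside
- wedge_tip (a point): middle of the wedge's thin end, at bench level
- wedge_back (a point): middle of the wedge's upright thick end face (44 mm wide, 22 mm high), 11 mm above the bench; push here towards the wedge's +x
- vial_1: glass sample vial with a white cap, 23 mm across, 51 mm high, standing left of the wedge: underside centre is the origin. A bystander to leave alone
- stopper: tapered beige rubber stopper, 28 mm across, 26 mm high, standing at the right of the instrument: underside centre is the origin. A bystander to leave alone
- amber_small: brown glass bottle with black cap, 49 mm across, 99 mm high, behind on the right: underside centre is the origin. A bystander to leave alone
- beaker_50: empty glass beaker, 46 mm across, 58 mm high, right of the instrument: underside centre is the origin. A bystander to leave alone
- ferrule_box: small clear box with a red lid, 55 x 78 x 23 mm, lying to the left: underside centre is the origin. A bystander to leave alone
- white_bottle: white bottle with red cap, 55 mm across, 111 mm high, behind on the right: underside centre is the origin. A bystander to leave alone

How it is judged (in metres and radians):
On the way:
1. the wedge's thin end has been pushed in under the short foot (x of wedge_tip in the frame of instrument between -0.055 and 0.02 m and y of wedge_tip in the frame of instrument between -0.115 and -0.045 m), for 0.1 s.
At the end, for the whole second after the job is handed in: The wedge lies flat under the short foot; a fingertip within 50 mm of the front right corner presses the instrument with 4 to 30 N, the wedge carries at least 1.5 N, the instrument is level within 0.011 rad, its short foot within 12 mm of where it was at first, all at rest (all of step 1 and contact force between the fingers and instrument between 4 and 30 N and horizontal distance between the grasp point and corner below 0.05 m and contact force between wedge and instrument above 1.5 N and distance of foot_place from where it was at the start of the episode below 0.012 m and angle between instrument's own z axis and vertical below 0.011 rad and angle between wedge's own z axis and vertical below 0.03 rad and linear speed of each of instrument, wedge below 0.01 m/s); the arm keeps its last pose, push and grip.
It fails at once if the wedge is lifted off the bench (height (world z) of wedge above 0.012 m or angle between wedge's own z axis and vertical above 0.3 rad).
It fails at once if the instrument is lifted, or shoved more than 12 mm (height (world z) of instrument above 0.015 m or distance of instrument from where it was at the start of the episode above 0.012 m).
It fails at once if a bystander is knocked over or moved more than 25 mm (distance of any of vial_1, stopper, amber_small, beaker_50, ferrule_box, white_bottle from where it was at the start of the episode above 0.025 m or angle between any of vial_1, stopper, amber_small, beaker_50, ferrule_box, white_bottle's own z axis and vertical above 0.5 rad).
It also fails if it takes over 51 s, if anything falls off the work surface, if the arm or the gripper's body presses on something with over 40 N, if the wrist force passes 120 N, or if a joint passes its speed limit or range.

## Working session

There is one attempt and no reset: what is moved stays moved. The work goes in short steps, Python scripts to look and compute and a tool call to move; the robot and the scene stay as the last step left them, time stands still between calls to the robot, and variables do not carry over. Pictures are saved under pics/ and viewed, and the job is handed in when it is done.

Besides the shell and the picture viewer there is one more tool, called after "Request:" as name([rows], argument=value, ...), one row to a line, values as JSON. step_arm: Moves the arm, as the interface text tells. Its arguments: {"type":"object","properties":{"commands":{"type":"array","items":{"type":"array"}},"gripper":{"type":"number"},"grip_force":{"type":"number"}},"required":["commands"]}

```bash
mkdir -p pics; ls; cat > h.py <<'E'
import numpy as np,cv2
from plant import r,imaging,close_job
def save(c,n): cv2.imwrite('pics/'+n+'.png',cv2.cvtColor(c['img'],cv2.COLOR_RGB2BGR))
def pts(c,T=None):
    h,w=c['z_map'].shape; f=h/2/np.tan(np.radians(c['vfov'])/2)
    v,u=np.mgrid[:h,:w]; z=c['z_map']
    P=np.stack([(u-c['cx'])/f*z,(v-c['cy'])/f*z,z],-1)
    T=c['extrinsics'] if T is None else T
    return P@T[:3,:3].T+T[:3,3]
def ray(c,u,v,h,T=None):
    f=c['img'].shape[0]/2/np.tan(np.radians(c['vfov'])/2)
    T=c['extrinsics'] if T is None else T
    d=T[:3,:3]@np.array([(u-c['cx'])/f,(v-c['cy'])/f,1]);o=T[:3,3]
    return o+d*(h-o[2])/d[2]
E
python3 - <<'E'
from h import *
import pickle
print(r.get_state(),r.grip_depth)
for n in ['scene','top','wrist']:
    c=imaging.capture(n); save(c,n+'0'); pickle.dump(c,open(n+'0.pkl','wb'))
    print(n,c['vfov'],c.get('extrinsics',c.get('T_tool_cam')))
E
```

```text
pics
{'time_s': 0.0, 'joints': array([ 8.34259981e+01,  2.05896240e+01,  6.33564279e-01, -1.94371762e-02,
       -7.01359177e+01, -1.65072088e+01]), 'qd': array([-0.06124671, -0.07840725, -0.00199946,  0.08302423, -0.10374985,
       -0.09229576]), 'joint_torque': array([ 1.35931070e-03, -5.82722855e+01,  2.93055564e+01,  6.99740767e+00,
        6.90290850e-03, -1.36928497e-04]), 'tcp_pos': array([0.26445738, 0.620503  , 0.22564369]), 'eef_rot': array([ 1.79906621e+02, -8.61733948e-03, -2.30878230e+01]), 'contact_force': array([-0.69340567, -0.55196374,  0.08757636]), 'moment': array([ 0.05228967,  0.0472768 , -0.05112716]), 'gripper_width': 0.08747900284859404} 0.0188
scene 42.42583052293514 [[ 0.62165108 -0.48361068  0.6161742  -0.14688599]
 [-0.78309427 -0.36593748  0.50284502 -0.36021837]
 [-0.01769999 -0.79511664 -0.60619819  0.82944889]
 [ 0.          0.          0.          1.        ]]
top 56.8163047859456 [[ 0.01782297 -0.99721373  0.07243697  0.52999943]
 [-0.99970621 -0.01896401 -0.01509495  0.24264317]
 [ 0.01642659 -0.07214665 -0.99725876  0.99962355]
 [ 0.          0.          0.          1.        ]]
wrist 71.4953056862908 [[-4.93108677e-04 -9.55935943e-01 -2.93574914e-01  8.03922406e-02]
 [ 9.99999474e-01 -7.35343712e-04  7.14751349e-04 -2.75193725e-04]
 [-8.99134972e-04 -2.93574408e-01  9.55935803e-01 -1.57053850e-01]
 [ 0.00000000e+00  0.00000000e+00  0.00000000e+00  1.00000000e+00]]
```

View pics/scene0.png

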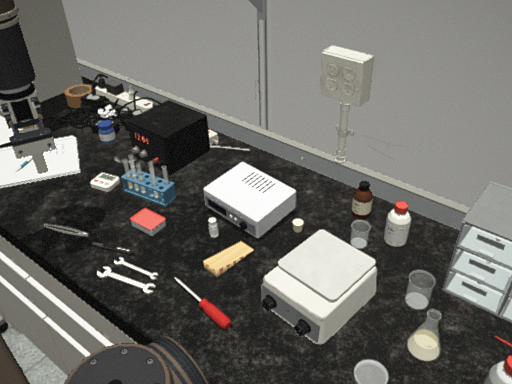

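View pics/top0.png

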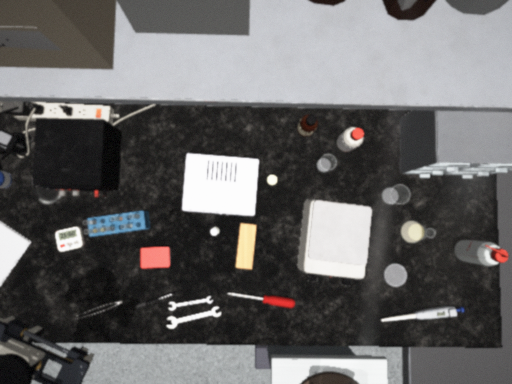

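View pics/wrist0.png

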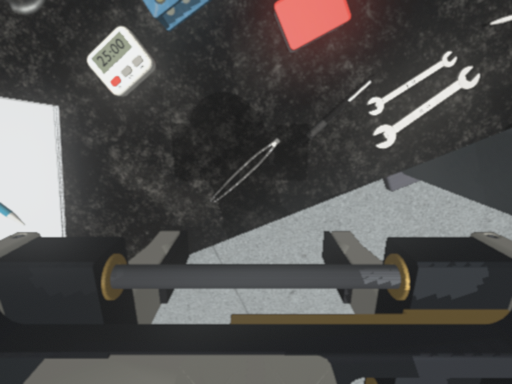

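The top view shows the instrument at about (220,184), the wedge at (246,246), the vial at (215,231) and the stopper at (272,180). The front panel faces the robot. Next I'll measure them.

```bash
cat > m.py <<'E'
from h import *
import pickle
for n in ['top','scene']:
    c=pickle.load(open(n+'0.pkl','rb'));P=pts(c);hsv=cv2.cvtColor(c['img'],cv2.COLOR_RGB2HSV)
    H,S,V=[hsv[...,i] for i in range(3)]
    wm=((H>8)&(H<28)&(S>50)&(V>150)&(P[...,2]<0.04)&(P[...,2]>-0.01)).astype(np.uint8)
    k,l,st,ce=cv2.connectedComponentsWithStats(wm)
    i=1+np.argmax(st[1:,4]);m=l==i
    print(n,'wedge',st[i],ce[i]); q=P[m]
    print(' z pct',np.percentile(q[:,2],[1,10,50,90,99]))
    A=np.c_[q[:,:2],np.ones(len(q))];co=np.linalg.lstsq(A,q[:,2],rcond=None)[0];print(' plane',co)
    rect=cv2.minAreaRect((q[:,:2]*1000).astype(np.float32));print(' rect mm',rect,cv2.boxPoints(rect).round(1).tolist())
    tm=((S<50)&(V>150)&(abs(P[...,2]-0.08)<0.008)).astype(np.uint8)
    k,l,st,ce=cv2.connectedComponentsWithStats(tm)
    for i in range(1,k):
        if st[i,4]>500:
            q=P[l==i];rect=cv2.minAreaRect((q[:,:2]*1000).astype(np.float32));print(' box',st[i],np.median(q[:,2]),rect,cv2.boxPoints(rect).round(1).tolist())
            A=np.c_[q[:,:2],np.ones(len(q))];print(np.linalg.lstsq(A,q[:,2],rcond=None)[0])
E
python3 m.py
python3 - <<'E'
from h import *
import pickle
c=pickle.load(open('top0.pkl','rb'));i=c['img'][110:290,160:310]
cv2.imwrite('pics/crop0.png',cv2.cvtColor(cv2.resize(i,None,fx=3.3,fy=3.3,interpolation=2),cv2.COLOR_RGB2BGR))
for n,u,v,h in [('vial',215,231,.051),('stopper',272,180,.026)]: print(n,ray(c,u,v,h),pts(c)[v,u])
E
```

```text
top wedge [236 223  21  47 763] [245.59764089 245.94495413]
 z pct [-0.00071079  0.00247842  0.01221416  0.02056154  0.02444281]
 plane [-0.14670754 -0.03529135  0.08638675]
 rect mm ((451.2130432128906, 235.0760498046875), (47.206275939941406, 125.59166717529297), 84.98979949951172) [[386.6000061035156, 217.0], [511.70001220703125, 206.10000610351562], [515.7999877929688, 253.10000610351562], [390.70001220703125, 264.1000061035156]]
 box [ 182  153   77   62 4038] 0.07956569178779144 ((616.1055908203125, 304.4132080078125), (190.11692810058594, 149.72537231445312), 86.91178894042969) [[536.2000122070312, 213.5], [685.7000122070312, 205.5], [696.0, 395.29998779296875], [546.5, 403.3999938964844]]
[0.05412846 0.03761047 0.03471997]
 box [ 303  200   63   79 1049] 0.08295546209419058 ((478.5699462890625, 0.80950927734375), (158.18844604492188, 186.0452880859375), 83.93160247802734) [[377.70001220703125, -68.0], [562.7000122070312, -87.69999694824219], [579.4000244140625, 69.5999984741211], [394.3999938964844, 89.30000305175781]]
[-0.01458806 -0.00566239  0.08898978]
scene wedge [203 24
[... 530 characters left out ...]
23278808594) [[534.2999877929688, 215.39999389648438], [685.7999877929688, 204.8000030517578], [699.2000122070312, 395.1000061035156], [547.5999755859375, 405.79998779296875]]
[0.05624192 0.03645699 0.03339642]
 box [ 264  266  113   56 1792] 0.08220451100527576 ((477.7793884277344, 0.8417434692382812), (159.1407012939453, 187.34646606445312), 84.1259994506836) [[376.5, -68.69999694824219], [562.7999877929688, -87.9000015258789], [579.0999755859375, 70.4000015258789], [392.70001220703125, 89.5999984741211]]
[0.00526689 0.00479163 0.07955721]
vial [0.49273911 0.31740505 0.051     ] [0.4928152  0.31725238 0.05293722]
stopper [0.63442053 0.16578349 0.026     ] [0.63419099 0.16595245 0.02814026]
```

View pics/crop0.png

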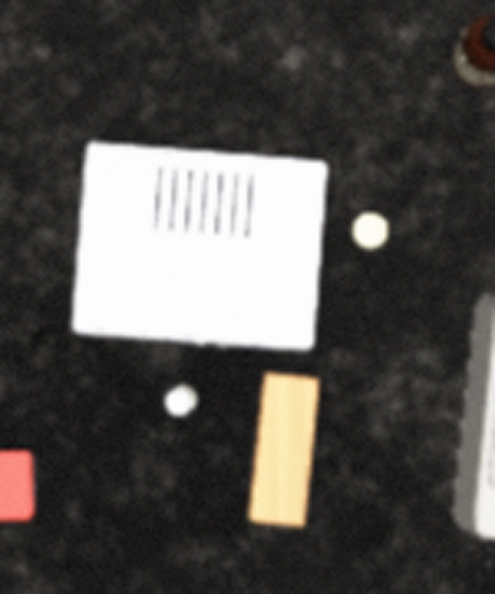

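```bash
cat > tilt.py <<'E'
from h import *
def tilt(n='top',T=None,c=None):
    c=c or imaging.capture(n);P=pts(c,T);img=c['img']
    x,y,z=P[...,0],P[...,1],P[...,2]
    m=(c['z_map']>0)&(img.min(-1)>140)&(abs(x-.616)<.085)&(abs(y-.3045)<.105)&(z>.06)&(z<.095)
    m=cv2.erode(m.astype(np.uint8),np.ones((3,3)))>0
    q=P[m];
    a=np.radians(-3.1);ex=np.array([np.cos(a),np.sin(a)]);ey=np.array([-ex[1],ex[0]])
    d=q[:,:2]-[.616,.3045]
    A=np.c_[d@ex,d@ey,np.ones(len(q))]
    s=np.ones(len(q),bool)
    for _ in range(4):
        co=np.linalg.lstsq(A[s],q[s,2],rcond=None)[0];e=q[:,2]-A@co;s=abs(e)<2.5*e[s].std()+1e-4
    return co,len(q),e[s].std(),c
E
python3 - <<'E'
from tilt import *
import pickle
for n in ['top','scene']:
    print(n,tilt(c=pickle.load(open(n+'0.pkl','rb')))[:3])
    c=pickle.load(open(n+'0.pkl','rb'));P=pts(c)
    # bench tilt
    m=(abs(P[...,2])<.01)&(abs(P[...,0]-.6)<.2)&(abs(P[...,1]-.3)<.25)
    q=P[m];print(np.linalg.lstsq(np.c_[q[:,0]-.6,q[:,1]-.3,np.ones(len(q))],q[:,2],rcond=None)[0])
for n in ['top','scene']:
    print(n,tilt(n)[:3], r.get_state()['time_s'])
E
```

```text
top (array([0.0543307 , 0.0424194 , 0.07958036]), 3729, np.float64(0.0015610455846067149))
[-2.16297314e-03 -7.62669053e-05  3.85323238e-04]
scene (array([0.05646934, 0.04169   , 0.07918608]), 2418, np.float64(0.001554195534809855))
[-0.00069016  0.00010999  0.00019975]
top (array([0.05530562, 0.04351397, 0.07958616]), 3809, np.float64(0.0015699369667246117)) 0.2
scene (array([0.05729355, 0.04302926, 0.07912406]), 2421, np.float64(0.0015869579757611465)) 0.25
```

Request:
step_arm([
  [[0,0,0],-9],
  [[0,0,0],-9],
  [[11,31,0],0],
  [[11,31,0],0],
  [[11,31,0],0],
  [[11,31,0],0],
  [[11,31,0],0],
  [[11,31,0],0],
  [[11,31,0],0],
  [[11,31,0],0],
  [[11,31,0],0],
  [[11,30,0],0],
  [[10,30,0],0],
  [[10,29,0],0],
  [[0,0,0],0],
  [[0,0,0],0],
], gripper=1, grip_force=20)

```text
time_s: 2.25
tcp_pos: [0.3616, 0.243, 0.2267]
eef_rot: [-180.0, -0.0, -5.1]
contact_force: [0.1, -1.0, -0.3]
gripper_width: 0.0003
```

```bash
cat > look.py <<'E'
from tilt import *
import sys,pickle
from scipy.spatial.transform import Rotation as R
def wT(s,c):
    T=np.eye(4);T[:3,:3]=R.from_euler('xyz',s['eef_rot'],degrees=True).as_matrix();T[:3,3]=s['tcp_pos'];return T@c['T_tool_cam']
s=r.get_state();print({k:np.round(s[k],4).tolist() for k in ['time_s','tcp_pos','eef_rot','contact_force','moment','gripper_width']})
tag=sys.argv[1]
c=imaging.capture('wrist');T=wT(s,c);save(c,'wrist'+tag);pickle.dump((c,T),open('w'+tag+'.pkl','wb'))
for n in sys.argv[2:]:
    co,N,e,c=tilt(n);save(c,n+tag);pickle.dump(c,open(n+tag+'.pkl','wb'));print(n,co.round(4),N)
E
python3 look.py 1 top
```

```text
{'time_s': 2.25, 'tcp_pos': [0.3616, 0.243, 0.2267], 'eef_rot': [-179.9663, -0.0151, -5.1082], 'contact_force': [0.0704, -0.9905, -0.2944], 'moment': [0.0272, 0.0069, -0.0037], 'gripper_width': 0.0003}
top [0.0545 0.0428 0.0795] 3769
```

View pics/wrist1.png

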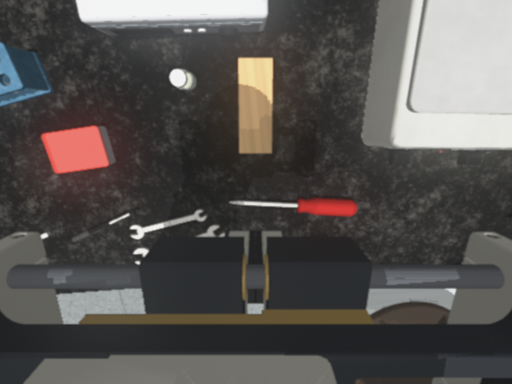

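The wrist view shows the wedge with its back edge at about (255,153) and thin end at (255,58), aligned with the tool. I'll localize it and check the tilt from a closer crop.

```bash
python3 - <<'E'
from h import *
import pickle
c,T=pickle.load(open('w1.pkl','rb'));P=pts(c,T)
img=c['img'];hsv=cv2.cvtColor(img,cv2.COLOR_RGB2HSV)
m=((hsv[...,0]>8)&(hsv[...,0]<28)&(hsv[...,1]>60)&(hsv[...,2]>70)&(abs(P[...,0]-.45)<.09)&(abs(P[...,1]-.235)<.04)&(P[...,2]<.035)).astype(np.uint8)
cs=max(cv2.findContours(m,0,2)[0],key=cv2.contourArea)
b=cv2.boxPoints(cv2.minAreaRect(cs));print(b)
# intersect with wedge: near edge z=.022, far z=.002
for p in b: print([ray(c,p[0],p[1],h,T).round(4).tolist() for h in(.002,.022)])
q=P[m>0];co=np.linalg.lstsq(np.c_[q[:,:2],np.ones(len(q))],q[:,2],rcond=None)[0];print(co)
for xx in (.391,.511):print(co@[xx,.235,1])
b=img[10:,:];
for u in range(80,275,15):
    col=P[0:30,u];print(u,col[2].round(4),c['img'][[5,15,22,30],u].mean(-1).round())
s=pickle.load(open('scene0.pkl','rb'))['img'][150:290,190:310]
cv2.imwrite('pics/sc.png',cv2.cvtColor(cv2.resize(s,None,fx=5,fy=4.2,interpolation=2)[...],cv2.COLOR_RGB2BGR))
E
```

```text
[[237.  56.]
 [274.  56.]
 [274. 153.]
 [237. 153.]]
[[0.5178, 0.2522, 0.002], [0.5138, 0.2513, 0.022]]
[[0.5135, 0.2048, 0.002], [0.5097, 0.2064, 0.022]]
[[0.3897, 0.2133, 0.002], [0.3924, 0.2145, 0.022]]
[[0.3944, 0.2657, 0.002], [0.3969, 0.2642, 0.022]]
[-0.15877754 -0.01988709  0.0868307 ]
0.020075216812854527
0.0010219122008708753
80 [0.5634 0.3964 0.0785] [243. 237.  51.  56.]
95 [0.5625 0.3823 0.0775] [243. 244. 155.  58.]
110 [0.5613 0.3679 0.077 ] [244. 244. 133.  72.]
125 [0.5603 0.3535 0.0763] [244. 243. 133.  64.]
140 [0.5589 0.3387 0.0765] [244. 243. 126.  67.]
155 [0.558  0.3244 0.0752] [244. 242. 123.  71.]
170 [0.5568 0.3097 0.075 ] [244. 226. 124.  72.]
185 [0.5552 0.2948 0.0758] [244. 241. 124. 231.]
200 [0.5552 0.2806 0.0722] [244. 236. 136. 239.]
215 [0.5532 0.2656 0.0739] [244. 237. 137.  95.]
230 [0.5526 0.2508 0.0719] [244. 235. 151.  85.]
245 [0.5518 0.2359 0.0704] [244. 231. 128.  92.]
260 [0.5503 0.221  0.0709] [243. 231. 155. 108.]
```

View pics/sc.png

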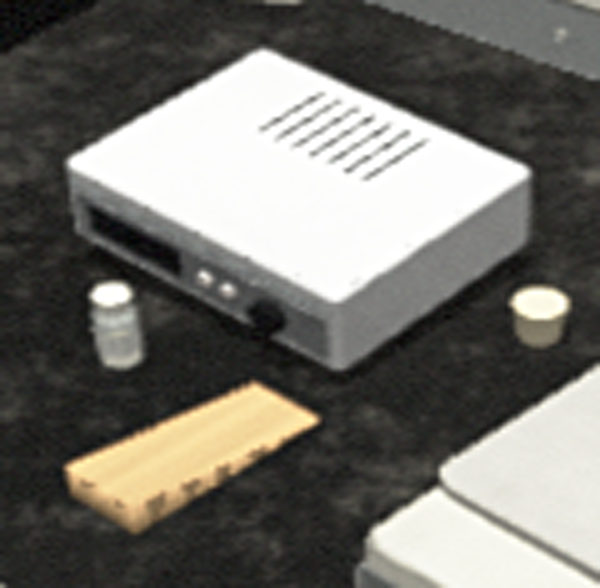

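The front-right corner is visibly low. All three views agree that the box currently stands rocked down by about 6.7 mm at the short foot. Now I'll lower the fingers behind the wedge.

Request:
step_arm([
  [[0,0,30],0],
  [[0,0,30],0],
  [[0,0,30],0],
  [[0,0,30],0],
  [[0,0,30],0],
  [[0,0,30],0],
  [[0,0,20],0],
  [[0,0,14],0],
  [[0,0,6],0],
  [[0,0,0],0],
])

```text
time_s: 3.6
tcp_pos: [0.3614, 0.2432, 0.0063]
eef_rot: [180.0, 0.0, -5.0]
contact_force: [0.2, 0.2, -0.4]
gripper_width: 0.0007
```

```bash
python3 look.py 2 top scene
```

```text
{'time_s': 3.6, 'tcp_pos': [0.3614, 0.2432, 0.0063], 'eef_rot': [179.9566, 0.0174, -5.045], 'contact_force': [0.1749, 0.1524, -0.3893], 'moment': [0.0427, -0.0067, -0.028], 'gripper_width': 0.0007}
top [0.0577 0.0419 0.0796] 3784
scene [0.0573 0.0425 0.0791] 2458
```

View pics/wrist2.png

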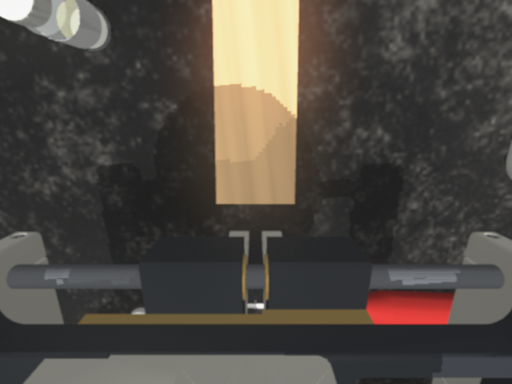

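View pics/scene2.png

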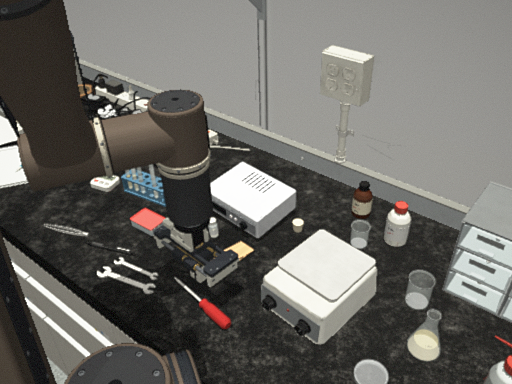

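The fingers sit centred behind the wedge, whose edges are at u=216 and u=296 and its back at v=204. Now I'll approach and push it.

Request:
step_arm([
  [[6,0,0],0],
  [[6,0,0],0],
  [[4,0,0],0],
  [[2,0,0],0],
  [[2,0,0],0],
  [[3,0,0],0],
  [[4,0,0],0],
  [[5,0,0],0],
  [[5,0,0],0],
  [[5,0,0],0],
  [[4,0,0],0],
  [[3,0,0],0],
  [[0,0,0],0],
])

```text
time_s: 5.38
tcp_pos: [0.4106, 0.2386, 0.0066]
eef_rot: [-180.0, -0.0, -5.1]
contact_force: [0.4, -0.6, 0.4]
gripper_width: 0.0006
```

```bash
python3 look.py 3 top scene
```

```text
{'time_s': 5.375, 'tcp_pos': [0.4106, 0.2386, 0.0066], 'eef_rot': [-179.9952, -0.0062, -5.0904], 'contact_force': [0.358, -0.6428, 0.3778], 'moment': [-0.0291, 0.0667, 0.0327], 'gripper_width': 0.0006}
top [0.0547 0.0428 0.0795] 3802
scene [0.0563 0.0425 0.0792] 2015
```

View pics/wrist3.png

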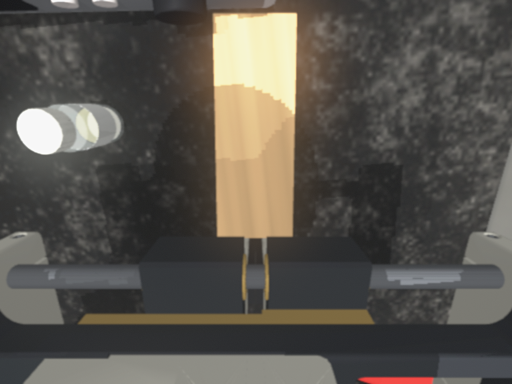

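The wedge's back is now against the fingers at v=237. Its thin end is at (255,14), near the front panel.

```bash
python3 - <<'E'
from h import *
import pickle
c,T=pickle.load(open('w3.pkl','rb'));
for p,h in [((213,14),.002),((297,14),.002),((217,237),.022),((293,237),.022)]: print(p,ray(c,*p,h,T).round(4))
P=pts(c,T)
print(P[20,255],P[230,255],P[5,60:300:40])
E
```

```text
(213, 14) [0.5436 0.2486 0.002 ]
(297, 14) [0.5396 0.2049 0.002 ]
(217, 237) [0.4258 0.2593 0.022 ]
(293, 237) [0.4219 0.2153 0.022 ]
[0.53898357 0.22699698 0.00169598] [0.42742832 0.23700156 0.02008267] [[0.54114494 0.30692137 0.03603281]
 [0.54025217 0.29130672 0.03456623]
 [0.54180165 0.27754839 0.02645911]
 [0.5332962  0.25602038 0.04565844]
 [0.54005648 0.24281929 0.02249573]
 [0.53944269 0.22464558 0.01954813]]
```

Request:
step_arm([
  [[1,0,0],0],
  [[2,0,0],0],
  [[2,0,0],0],
  [[2,0,0],0],
  [[1,0,0],0],
  [[0,0,0],0],
])

```text
time_s: 6.28
tcp_pos: [0.4184, 0.2378, 0.0066]
eef_rot: [-180.0, -0.0, -5.1]
contact_force: [-0.0, -0.6, 0.6]
gripper_width: 0.0003
```

```bash
python3 look.py 4 top
```

```text
{'time_s': 6.275, 'tcp_pos': [0.4184, 0.2378, 0.0066], 'eef_rot': [-179.9977, -0.0037, -5.0871], 'contact_force': [-0.0263, -0.5932, 0.635], 'moment': [-0.0158, 0.0078, 0.0503], 'gripper_width': 0.0003}
top [0.0552 0.0421 0.0796] 3837
```

Request:
step_arm([
  [[1,0,0],0],
  [[2,0,0],0],
  [[2,0,0],0],
  [[1,0,0],0],
  [[0,0,0],0],
])

```text
time_s: 7.0
tcp_pos: [0.4245, 0.2374, 0.0066]
eef_rot: [-180.0, -0.0, -5.1]
contact_force: [-0.6, 0.3, 0.2]
gripper_width: 0.0005
```

```bash
python3 look.py 5 top scene
```

```text
{'time_s': 7.0, 'tcp_pos': [0.4245, 0.2374, 0.0066], 'eef_rot': [-179.9907, -0.0137, -5.0857], 'contact_force': [-0.6116, 0.3318, 0.1895], 'moment': [-0.0326, 0.2389, -0.0501], 'gripper_width': 0.0005}
top [0.0385 0.0292 0.0796] 3767
scene [0.0397 0.0299 0.0792] 1783
```

The foot is riding up the wedge with almost no resistance. Its drop has gone from 6.7 to 4.7 mm. I'll continue in small steps.

Request:
step_arm([
  [[1,0,0],0],
  [[2,0,0],0],
  [[2,0,0],0],
  [[2,0,0],0],
  [[2,0,0],0],
  [[1,0,0],0],
  [[0,0,0],0],
])

```text
time_s: 8.02
tcp_pos: [0.4344, 0.2364, 0.0066]
eef_rot: [-180.0, -0.0, -5.1]
contact_force: [0.2, -0.2, -0.2]
gripper_width: 0.0006
```

```bash
python3 look.py 6 top scene
```

```text
{'time_s': 8.025, 'tcp_pos': [0.4344, 0.2364, 0.0066], 'eef_rot': [-179.9967, -0.0077, -5.0845], 'contact_force': [0.2158, -0.2139, -0.1885], 'moment': [-0.141, 0.1177, -0.0181], 'gripper_width': 0.0006}
top [0.0237 0.0185 0.0796] 3792
scene [0.0255 0.0198 0.0793] 1646
```

Request:
step_arm([
  [[1,0,0],0],
  [[2,0,0],0],
  [[2,0,0],0],
  [[2,0,0],0],
  [[2,0,0],0],
  [[1,0,0],0],
  [[0,0,0],0],
])

```text
time_s: 9.05
tcp_pos: [0.4444, 0.2356, 0.0066]
eef_rot: [-180.0, -0.0, -5.1]
contact_force: [-0.1, -0.4, -0.1]
gripper_width: 0.0006
```

```bash
python3 look.py 7 top scene
```

```text
{'time_s': 9.05, 'tcp_pos': [0.4444, 0.2356, 0.0066], 'eef_rot': [-179.9928, -0.0109, -5.0828], 'contact_force': [-0.0986, -0.392, -0.0625], 'moment': [-0.1201, 0.0991, 0.0335], 'gripper_width': 0.0006}
top [0.0096 0.0087 0.0797] 3811
scene [0.0105 0.0093 0.0794] 1497
```

View pics/wrist7.png

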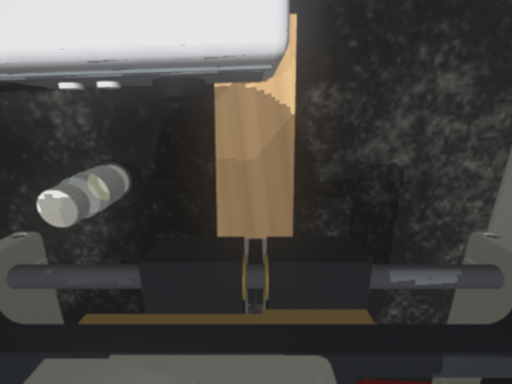

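The wedge is in straight. The vial at (80,195) has not been touched, and about 1.3 mm of drop is left.

Request:
step_arm([
  [[1,0,0],0],
  [[1,0,0],0],
  [[1,0,0],0],
  [[1,0,0],0],
  [[0,0,0],0],
])

```text
time_s: 9.82
tcp_pos: [0.4483, 0.2352, 0.0066]
eef_rot: [-180.0, -0.0, -5.1]
contact_force: [-0.8, -0.4, 0.3]
gripper_width: 0.0004
```

```bash
python3 look.py 8 top scene
```

```text
{'time_s': 9.825, 'tcp_pos': [0.4483, 0.2352, 0.0066], 'eef_rot': [-179.9992, -0.0038, -5.0831], 'contact_force': [-0.7947, -0.4116, 0.3156], 'moment': [0.0215, 0.1655, 0.0258], 'gripper_width': 0.0004}
top [0.0054 0.0042 0.0797] 3787
scene [0.0081 0.0064 0.0794] 1460
```

Request:
step_arm([
  [[1,0,0],0],
  [[1,0,0],0],
  [[0,0,0],0],
])

```text
time_s: 10.35
tcp_pos: [0.4502, 0.235, 0.0066]
eef_rot: [180.0, 0.0, -5.1]
contact_force: [-1.0, -0.4, 0.3]
gripper_width: 0.0003
```

```bash
python3 look.py 9 top scene
```

```text
{'time_s': 10.35, 'tcp_pos': [0.4502, 0.235, 0.0066], 'eef_rot': [179.9989, 0.0007, -5.0786], 'contact_force': [-0.9704, -0.3915, 0.328], 'moment': [-0.0434, 0.3401, 0.0127], 'gripper_width': 0.0003}
top [0.0017 0.0019 0.0797] 3760
scene [0.0043 0.0058 0.0794] 1441
```

Request:
step_arm([
  [[1,0,0],0],
  [[1,0,0],0],
  [[0,0,0],0],
])

```text
time_s: 10.88
tcp_pos: [0.4519, 0.2346, 0.0065]
eef_rot: [180.0, 0.0, -5.1]
contact_force: [-2.8, -0.5, 1.7]
gripper_width: 0.0007
```

```bash
python3 look.py 10 top scene
```

```text
{'time_s': 10.875, 'tcp_pos': [0.4519, 0.2346, 0.0065], 'eef_rot': [179.9784, 0.0234, -5.084], 'contact_force': [-2.8257, -0.4514, 1.7066], 'moment': [0.0318, 1.259, 0.0209], 'gripper_width': 0.0007}
top [0.0019 0.0024 0.0798] 3842
scene [0.0041 0.0036 0.0795] 1349
```

The push force jumped to 2.8 N and the tilt stopped changing, so the wedge is snug. I'll back off, rise and go over the corner.

Request:
step_arm([
  [[-2,0,0],0],
  [[-5,0,0],0],
  [[-5,0,0],0],
  [[0,0,-15],0],
  [[0,0,-25],0],
  [[0,0,-25],0],
  [[0,0,-25],0],
  [[0,0,-20],0],
  [[15,0,0],0],
  [[25,0,0],0],
  [[25,0,0],0],
  [[25,0,0],0],
  [[15,0,0],0],
  [[7,0,0],0],
  [[0,0,10],0],
  [[0,0,10],0],
  [[0,0,5],0],
  [[0,0,0],0],
  [[0,0,0],0],
])

```text
time_s: 13.4
tcp_pos: [0.5518, 0.2262, 0.0919]
eef_rot: [-180.0, -0.0, -5.1]
contact_force: [-0.2, 0.5, 1.0]
gripper_width: 0.0006
```

```bash
python3 look.py 11 top scene
```

```text
{'time_s': 13.4, 'tcp_pos': [0.5518, 0.2262, 0.0919], 'eef_rot': [-179.9856, -0.0227, -5.0601], 'contact_force': [-0.1581, 0.4867, 0.9992], 'moment': [0.0139, -0.0303, -0.0063], 'gripper_width': 0.0006}
top [0.0022 0.002  0.0797] 2061
scene [0.0082 0.0012 0.0796] 666
```

View pics/scene11.png

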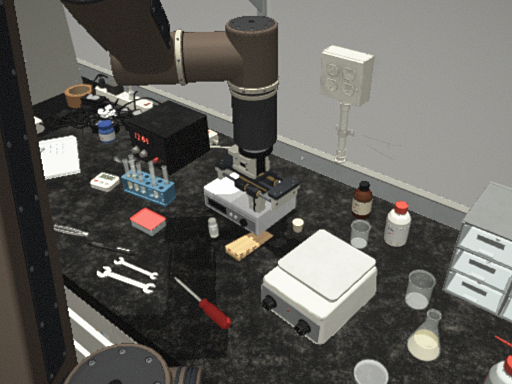

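The tip stands over the front-right corner, and the box has stayed level now that the wedge is unpushed. Now I'll press slowly.

Request:
step_arm([
  [[0,0,3],0],
  [[0,0,3],0],
  [[0,0,2],0],
  [[0,0,1],0],
  [[0,0,1],0],
  [[0,0,1],0],
  [[0,0,0],0],
])

```text
time_s: 14.42
tcp_pos: [0.5518, 0.226, 0.0805]
eef_rot: [180.0, 0.0, -5.1]
contact_force: [0.3, 0.8, 0.1]
gripper_width: 0.0005
```

Request:
step_arm([
  [[0,0,1],0],
  [[0,0,0],0],
])

```text
time_s: 14.68
tcp_pos: [0.5518, 0.226, 0.0796]
eef_rot: [-180.0, -0.0, -5.1]
contact_force: [0.1, -0.4, 0.2]
gripper_width: 0.0003
```

Request:
step_arm([
  [[0,0,0.5],0],
  [[0,0,0],0],
])

```text
time_s: 14.92
tcp_pos: [0.5518, 0.226, 0.0794]
eef_rot: [-180.0, -0.0, -5.1]
contact_force: [-1.4, -0.2, 4.9]
gripper_width: 0.0004
```

Request:
step_arm([
  [[0,0,0.5],0],
  [[0,0,0],0],
])

```text
time_s: 15.18
tcp_pos: [0.5518, 0.226, 0.0793]
eef_rot: [-180.0, -0.0, -5.1]
contact_force: [-3.3, -0.3, 8.4]
gripper_width: 0.0003
```

Request:
step_arm([
  [[0,0,0.5],0],
  [[0,0,0],0],
])

```text
time_s: 15.42
tcp_pos: [0.5518, 0.226, 0.0792]
eef_rot: [-180.0, -0.0, -5.1]
contact_force: [-4.5, -0.8, 11.4]
gripper_width: 0.0002
```

The corner is stiff: about 0.2 mm of give from 5 to 11 N. I'll ease to about 8 N and check.

Request:
step_arm([
  [[0,0,-0.4],0],
  [[0,0,0],0],
  [[0,0,0],0],
  [[0,0,0],0],
])

```text
time_s: 15.92
tcp_pos: [0.5518, 0.226, 0.0793]
eef_rot: [-180.0, -0.0, -5.1]
contact_force: [-4.4, -1.1, 8.6]
gripper_width: 0.0007
```

```bash
python3 look.py 12 top scene; python3 - <<'E'
from h import *
import pickle
for t in ['0','12']:
    c=pickle.load(open('top%s.pkl'%t,'rb'));P=pts(c);hsv=cv2.cvtColor(c['img'],cv2.COLOR_RGB2HSV)
    g=(c['img'].min(-1)>140)&(abs(P[...,0]-.616)<.1)&(abs(P[...,1]-.3045)<.12)&(P[...,2]>.06)&(P[...,2]<.095)
    q=P[g];print('box',t,[np.percentile(q[q[:,1]>.33,0],p).round(4) for p in(1,50,99)],np.percentile(q[q[:,0]>.63,1],[1,99]).round(4))
    w=(hsv[...,0]>8)&(hsv[...,0]<28)&(hsv[...,1]>50)&(hsv[...,2]>100)&(abs(P[...,0]-.47)<.1)&(abs(P[...,1]-.235)<.045)&(P[...,2]<.03)
    q=P[w];print('wedge',t,len(q),np.percentile(q[:,0],[1,99]),np.percentile(q[:,1],[2,98]))
    for n,a in [('vial',(.4927,.3174,.035)),('stop',(.634,.166,.018))]:
        k=(np.hypot(P[...,0]-a[0],P[...,1]-a[1])<.04)&(P[...,2]>a[2])&(P[...,2]<a[2]+.02)&(c['img'].min(-1)>100)
        print(n,np.median(P[k],0) if k.any() else None)
E
```

```text
{'time_s': 15.925, 'tcp_pos': [0.5518, 0.226, 0.0793], 'eef_rot': [-179.9913, -0.0267, -5.0643], 'contact_force': [-4.3664, -1.1391, 8.5779], 'moment': [-0.359, 1.2851, -0.0677], 'gripper_width': 0.0007}
top [0.0018 0.0035 0.0797] 2134
scene [-0.0028  0.0002  0.079 ] 495
box 0 [np.float64(0.5448), np.float64(0.6162), np.float64(0.6923)] [0.2094 0.3942]
wedge 0 822 [0.38968461 0.51439358] [0.20943843 0.26059487]
vial [0.4928152  0.3199831  0.05024895]
stop [0.63698842 0.16582859 0.02625485]
box 12 [np.float64(0.5496), np.float64(0.6219), np.float64(0.6961)] [0.2126 0.3973]Traceback (most recent call last):
  File "<stdin>", line 8, in <module>
    return _quantile_unchecked(
        a, q, axis, out, overwrite_input, method, keepdims, weights)
    return _ureduce(a,
                    func=_quantile_ureduce_func,
    ...<5 lines>...
                    overwrite_input=overwrite_input,
                    method=method)
    r = func(a, **kwargs)
    result = _quantile(arr,
                       quantiles=q,
    ...<2 lines>...
                       out=out,
                       weights=wgt)
    slices_having_nans = np.isnan(arr[-1, ...])
                                  ~~~^^^^^^^^^
IndexError: index -1 is out of bounds for axis 0 with size 0
```

View pics/scene12.png

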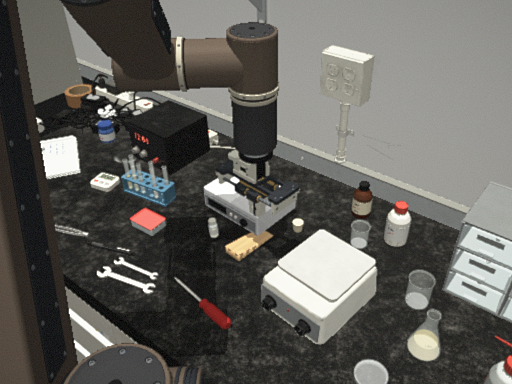

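View pics/top12.png

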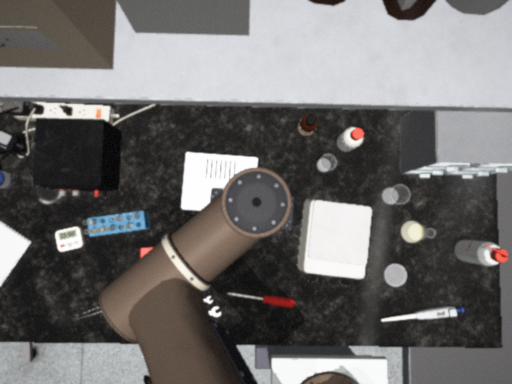

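The box top moved by about (+5,+3) mm. That matches un-rocking about the base (0.07 rad × 80 mm), so the base has not slid. I'll relieve some of the sideways load and hold to check it is steady.

Request:
step_arm([
  [[-0.4,0,0],0],
  [[0,0,0],0],
  [[0,0,0],0],
  [[0,0,0],0],
  [[0,0,0],0],
  [[0,0,0],0],
  [[0,0,0],0],
  [[0,0,0],0],
])

```text
time_s: 17.08
tcp_pos: [0.5518, 0.226, 0.0793]
eef_rot: [-180.0, -0.1, -5.1]
contact_force: [-1.2, -1.3, 7.3]
gripper_width: 0.0006
```

```bash
python3 look.py 13 top scene; python3 - <<'E'
from h import *
import pickle
for t in ['11','12','13']:
    c=pickle.load(open('scene%s.pkl'%t,'rb'));P=pts(c);hsv=cv2.cvtColor(c['img'],cv2.COLOR_RGB2HSV)
    w=(hsv[...,0]>8)&(hsv[...,0]<28)&(hsv[...,1]>50)&(hsv[...,2]>100)&(abs(P[...,0]-.5)<.1)&(abs(P[...,1]-.235)<.05)&(P[...,2]<.03)
    q=P[w];print('wedge',t,len(q),np.percentile(q[:,0],[1,99]),np.percentile(q[:,1],[2,98]), np.linalg.lstsq(np.c_[q[:,:2],np.ones(len(q))],q[:,2],rcond=None)[0])
i=c['img'][150:290,190:310]
cv2.imwrite('pics/sc13.png',cv2.cvtColor(cv2.resize(i,None,fx=5,fy=4.2,interpolation=2),cv2.COLOR_RGB2BGR))
E
```

```text
{'time_s': 17.075, 'tcp_pos': [0.5518, 0.226, 0.0793], 'eef_rot': [-179.9839, -0.0575, -5.064], 'contact_force': [-1.1893, -1.2817, 7.2972], 'moment': [-0.5458, 0.6356, -0.012], 'gripper_width': 0.0006}
top [0.0031 0.0031 0.0796] 2164
scene [ 0.013  -0.      0.0796] 480
wedge 11 701 [0.46212482 0.58188747] [0.20508156 0.26087701] [-0.10580222  0.05542264  0.05302485]
wedge 12 699 [0.46143717 0.58240481] [0.2053225 0.2599475] [-0.1047582   0.05453563  0.05278279]
wedge 13 698 [0.46211209 0.58263757] [0.2052623  0.26063148] [-0.10334438  0.05051612  0.05277378]
```

View pics/sc13.png

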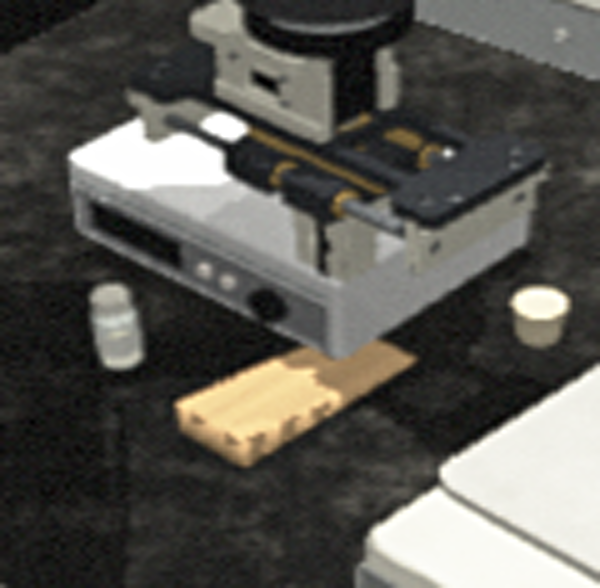

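The wedge has stayed flat and in place under the pressed corner, at x 0.462 to 0.582, and the vial and stopper have not moved. The press is steady at about 7.3 N. I'll hand in.

```bash
python3 - <<'E'
from h import *
print(r.get_state()['contact_force']); print(close_job())
E
```

```text
[-1.12073123 -0.6415408   8.00387738]
the job is handed in; nothing more can be done
None
```

I pushed the wedge under the front right foot until it was snug, then handed the job in with a fingertip pressing at about 8 N on that corner. No verdict was reported.

- **Starting state:** The box was already rocked down onto its short foot, about 6.7 mm low. The task said it should stand level when let go, so this disagreed with the text.
- **Push:** The wedge lifted the foot steadily with less than 1 N. I stopped when the push force jumped to 2.8 N and the tilt stopped changing.
- **Wedge:** The thin end finished about 30 mm past the foot, and the wedge lay in the same place before and during the press.
- **Press test:** The corner gave only about 0.2 mm between 5 and 11 N, so it no longer rocks.
- **Level:** The overhead camera measured a tilt of about 0.004 rad during the press. The scene camera gave values from 0.003 to 0.013 rad, with the box top mostly hidden by the arm, so I trusted the overhead one.
- **Box position:** The top moved by about 5 mm in x and 3 mm in y. That is what levelling it should cause, so I take it that the base did not slide.
- **Other objects:** The vial and stopper looked unmoved in the last scene view. My numeric check on them for the final state stopped on an error, because the arm hid the wedge from the overhead camera. I did not measure the other bystanders.

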